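Lock the bayonet lid on the laboratory mill

ROBOT

A 7-joint arm with a two-finger parallel gripper is mounted at the origin on the work surface. World frame = base frame: x ahead of the robot, y to its left, z up, the work surface at z = 0. Lengths are in m, angles in rad, forces in N, time in s.
With the tool pointing down it reaches from about 0.425 to 1.025 m from the base axis. Payload 3.6 kg.
Tool frame: the origin (TCP) lies midway between the tips of the shut fingers; the grasp point (between the pads) lies 19 mm behind it; z points along the fingers, y is the direction in which the jaws open and shut (so a half turn about z gives the same grasp; the last joint's range is limited). The gripper opens to 85 mm and grips with 20 to 120 N. Pads are 22 mm wide; open, the fingers measure 114 mm over their backs; the gripper's body (76 mm by 85 mm) begins 54 mm behind the grasp point. The pads swing forward as they close: fully open they stand 13 mm farther back than shut.
Start: joints at [1.161, 0.591, 0.048, 1.609, -0.033, 0.943, -0.034], TCP at [0.226, -0.689, 0.231] pointing down, gripper open.
Joint ranges: [-2.69, 2.69], [-0.47, 2.24], [-1.27, 1.36], [0.19, 2.51], [-1.53, 4.68], [0.08, 2.07], [-3.09, 3.09]. Speed limits (rad/s): [2.57, 2.57, 3.14, 3.14, 3.14, 3.14, 3.14].

INTERFACE

Orientations are given as a unit quaternion [x, y, z, w].
In Python, from cell import ctrl gives the robot as it stands.
- The arm moves only by the shell command python3 -m inch 'ROWS' [OPENING] [FORCE]. ROWS is JSON, a list of rows, each an object with "translation": the shift along the world's x, y, z in cm, a list of three; "twist": the turn about the world's z in degrees. In form: [{"translation": [tx, ty, tz], "twist": twist}, ...]. A call has 1 to 20 rows; each row is the pose to reach, as a shift and turn from the pose commanded when the call began; what a row does not reach only later rows make up. A row lasts 1/10 s, in which the tool goes at most 50 mm and 8.59 degrees, less where a joint would pass 70% of its speed; a pose out of reach is approached as far as the arm can. A call with a gripper value outside its range is refused whole. OPENING is the finger opening in cm, from 0 to 8.54, set as the call begins (- or left out, the last holds). The fingers move at their own pace and stop on an object; FORCE is the grip in N (left out, the last holds). Time passes only in rows, so rows that repeat a pose let the fingers close. It gives the time, the measured TCP pose, the force and the opening at its end, in the units of the state.
- ctrl.sense(): the state, without advancing time (a new reading comes with each control period).
- ctrl.camera(name): name is "scene" or "top"; returns (picture, depth): 480x640x3 uint8, red, green, blue; 480x640 float32, m along the optical axis (not along the pixel's ray), 0 where there is no reading.
- ctrl.camera_params(name): a dict with "vfov" (degrees; the focal length in pixels is half the picture's height over the tangent of half this angle, whatever the lens; pixels are square), "cx", "cy" (the principal point, pixels), "T" (4x4, takes a point from camera to world coordinates). Camera axes: x right, y down, z forward; pixel columns grow to the right and rows downward; lengths in m; the calibration is good to about 2 mm. A picture is of the moment at which its call begins. camera_params takes no time and is no camera call.
- ctrl.sign_off(): hands the job in, once; it reports no verdict.
Trained networks look in the newest picture that a camera, given by its name, has taken for a name from the list of things; names that differ only in an ending like _2 or _b are one class to them, and where a whole thing is asked for, a point or a joint stands for the part that bears it (a point fixed in the world has none). Each returns a list of dicts, best first, with "score" (0 to 1); they miss things now and then, are a little off and sometimes report something else, mostly with a low value. They report only what shows in the picture. A call takes as long as a camera call.
- ctrl.boxes_of(camera, label): "position" ([x, y, z] in m, in world coordinates, good to about 4 mm: the middle of the surface that is visible of it).
- ctrl.trace(camera, label): "mask" (480x640 bool, what is visible of it).
The state is a dict: "t": time; "q": joint angles; "joint_vel": joint speeds; "joint_torque": joint torques, N m; "eef_pos": TCP position; "tcp_rot": TCP orientation; "ft_force": force on the tool from outside, world axes, zero at the start; "moment": the same for the moment, N m; "width": finger opening in m.
Only numpy, scipy, OpenCV 4.12 (cv2) and the standard library are available. Lean on these libraries where they do the work, as an engineer would, in place of code of your own. Each camera call takes 0.05 s, during which the arm holds its last target. There are 200 camera calls.

TASK

Close the laboratory mill: take its steel lid by the grip bar, set it on the bowl and feel for the two notches until both lugs drop in, then press it down against the sprung seal and twist it clockwise about a quarter turn to the stop, so that it clicks up into its catch and stays locked. Be gentle, as a hand would be: never force the lid against the mill, down or round against the stop, with more than about 60 N. Let go of it at the end and leave the other things on the bench where they are.

Things in the scene. Friction and masses are not known exactly. Their poses are not given: they have to be found in the camera images.
- mill: Fixed bench mill: round cream motor housing, 138 mm across at the foot, 118 mm high, narrowing at the top; above it a black clamp collar (92 mm across) and an upright steel bowl (72 mm across), its rim 165 mm above the bench. Origin under its centre, z up the bowl's axis; its control panel looks along -x.
- mouth (a point): Centre of the bowl's rim; axes as the mill's. The rim is an inward lip 6 mm thick: round bore of 48 mm and, facing each other, two notches 16 mm wide that reach 31 mm from the axis. The bowl is clamped in the mill at some turn: the line through both notches lies within 0.30 rad either way of the mill's x axis; not reported, but seen from above or felt.
- lip_under (a point): On the bowl's axis at the underside of the lip, 6 mm below the rim; axes as the mill's. From each notch a channel for the lug runs under the lip, clockwise seen from above only (the notch's other side is a solid wall). 75 degrees on, against a hard stop, is the catch: a pocket 16 mm wide and 2.5 mm deep, up into the lip's underside.
- seal_top (a point): On the bowl's axis, 9.5 mm below the rim; axes as the mill's: top of the white seal ring (42 mm across) inside the bore when free. It stands on a spring that carries the lid's plug: 4 N at first touch and 1.4 N more per mm pressed, up to 8.5 mm, where the lid's disc meets the rim.
- lid: The mill's loose steel lid, 0.2 to 0.34 kg, standing on its plug on the bench. Origin under its centre, z up. A round plug, 44.6 mm across (tapered to 36 mm over the lowest 4 mm), 0 to 18 mm up; a disc 68 mm across, 18 to 26 mm up. Height of the origin against the rim: -6 mm with the lugs riding on the lip, -9.5 mm dropped in the notches on the free seal, -13.5 mm locked.
- lid_lugs (a point): On the lid's axis 8 mm above its origin, axes as the lid's: the middle of its two lugs, which stick out of the plug along +x and -x to 29 mm from the axis, 12 mm wide and 4 mm thick. A half turn makes no difference. To turn under the lip the lid's origin must be pressed lower than 16 mm below the rim; at 18 mm the disc is hard on the rim.
- lid_bar (a point): Centre of the lid's grip bar, 38 mm above the lid's origin; axes as the lid's. The bar stands on the disc along x, 50 mm long, 12 mm thick, 26 to 50 mm above the lid's origin.
- cover: plain flat aluminium cover with a small black knob, 72 mm across, 27 mm high, no lugs; origin under its centre
- dish: white porcelain dish, 76 mm across the rim, 28 mm high; origin under its centre
- amber: amber glass reagent bottle with black cap, 52 mm across, 105 mm high; origin under its centre
- jar: white plastic sample jar, 64 mm across, 80 mm high; origin under its centre
- beaker: small glass beaker, 50 mm across, 65 mm high; origin under its centre
- vial: small glass vial with white cap, 28 mm across, 48 mm high; origin under its centre
- spatula: steel lab spatula lying flat, 190 mm long, 6 mm high; origin under its middle, x along it

How it is judged:
By the outcome, as a careful person would: the job done as asked, in the order asked, and still so for the second after the job is handed in, with the robot touching nothing.
It also fails if it takes over 72 s, if anything falls off the work surface, if the arm or the gripper's body presses on something with over 40 N, if the wrist force passes 120 N, or if a joint passes its speed limit or range.

## Working session

There is one attempt and no reset: what is moved stays moved. The work goes in short steps, Python scripts to look and compute and a shell command to move; the robot and the scene stay as the last step left them, time stands still between calls to the robot, and variables do not carry over. Pictures are saved under pics/ and viewed, about 8 in all and at most 12, crops included, and the job is handed in when it is done.

```bash
mkdir -p pics; cat > h.py <<'E'
import numpy as np, cv2
from cell import ctrl
def cloud(cam):
    im,d=ctrl.camera(cam); p=ctrl.camera_params(cam)
    f=240/np.tan(np.radians(p["vfov"])/2)
    v,u=np.mgrid[:480,:640]
    P=np.stack([(u-p["cx"])/f*d,(v-p["cy"])/f*d,d],-1)@np.array(p["T"])[:3,:3].T+np.array(p["T"])[:3,3]
    P[d<=0]=np.nan
    return im,P,f
def save(n,im): cv2.imwrite("pics/"+n,im[:,:,::-1])
E
python3 - <<'E'
from h import *
for c in ("top","scene"):
    im,P,f=cloud(c); save(c+"1.png",im)
    print(c,f,np.round(ctrl.camera_params(c)["T"],3).tolist())
    for l in ("mill","lid","lid_bar","cover"):
        print(l,[(np.round(b["position"],3).tolist(),round(b["score"],2)) for b in ctrl.boxes_of(c,l)[:3]])
print(ctrl.sense())
E
```

```text
top 552.7486292983501 [[-0.021, -0.984, 0.179, 0.326], [-1.0, 0.022, 0.003, 0.002], [-0.007, -0.179, -0.984, 1.336], [0.0, 0.0, 0.0, 1.0]]
mill [([0.474, 0.036, 0.116], 0.66)]
lid [([0.422, -0.152, 0.022], 0.84)]
lid_bar [([0.424, -0.152, 0.025], 0.89)]
cover []
scene 504.37763435267715 [[0.502, 0.711, -0.492, 1.091], [0.865, -0.416, 0.281, -0.308], [-0.005, -0.567, -0.824, 0.973], [0.0, 0.0, 0.0, 1.0]]
mill [([0.521, 0.017, 0.1], 0.61)]
lid [([0.429, -0.159, 0.029], 0.8), ([0.727, -0.253, 0.005], 0.29)]
lid_bar [([0.427, -0.158, 0.028], 0.8), ([0.521, 0.018, 0.103], 0.22)]
cover [([0.508, -0.299, 0.004], 0.63)]
{'t': 0.5, 'q': array([ 1.16052418,  0.59122515,  0.04840943,  1.60858566, -0.03327251,
        0.94268859, -0.03368564]), 'joint_vel': array([ 1.30284574e-04, -1.62817415e-03,  9.27281692e-04,  1.22103324e-03,
        1.47396742e-05, -1.61646998e-03, -1.87945926e-03]), 'joint_torque': array([-1.37143827e-03, -5.48095393e+01,  1.54357195e+00, -1.98291224e+01,
        9.22197854e-03,  2.66018753e-03, -1.24543379e-05]), 'eef_pos': array([ 0.2258119 , -0.68889038,  0.23125238]), 'tcp_rot': array([ 9.87478912e-01,  1.57751055e-01, -3.73528147e-05, -4.36897617e-05]), 'ft_force': array([0.42217389, 0.55752506, 0.03623231]), 'moment': array([ 0.02721592, -0.01200455,  0.04184325]), 'width': 0.08541171799434771}
```

View pics/top1.png

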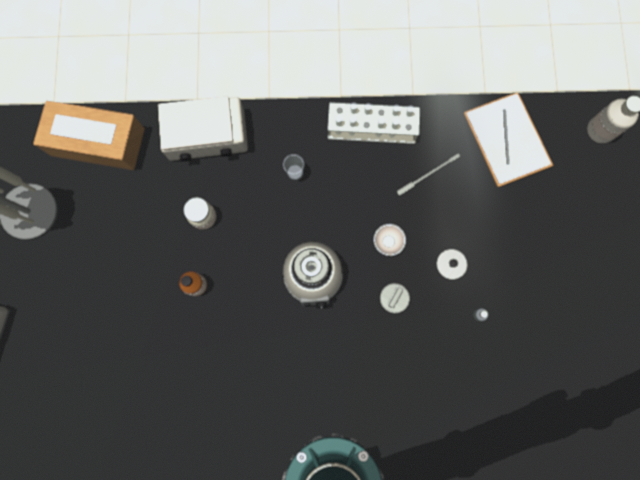

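View pics/scene1.png

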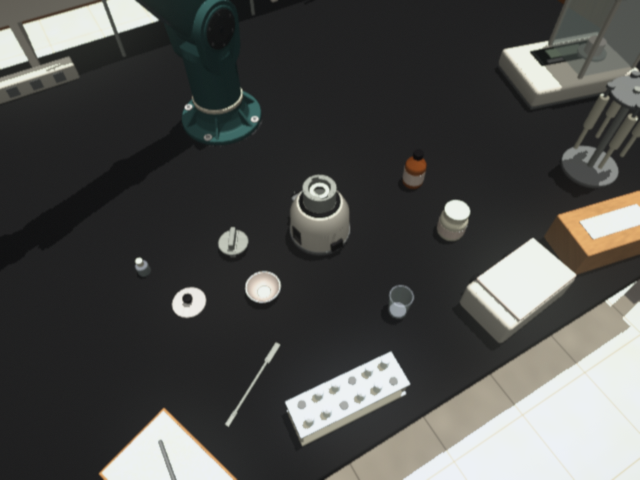

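Top view: mill at about (312,268) with its panel toward the robot, lid with a slanted bar at (395,298). Next I measure both and take enlarged crops.

```bash
python3 - <<'E'
from h import *
T=[]
for c in ("top","scene"):
    im,P,f=cloud(c)
    m=np.array(ctrl.trace(c,"lid")[0]["mask"]); m=cv2.dilate(m.astype(np.uint8),np.ones((3,3)))>0
    q=P[m]; z=q[:,2]
    disc=q[(z>.018)&(z<.032)]; bar=q[(z>.040)&(z<.056)]
    print(c,"disc",disc.mean(0).round(4),len(disc),"bar",bar.mean(0).round(4),len(bar),np.median(bar[:,2]))
    r=cv2.minAreaRect((bar[:,:2]*1000).astype(np.float32)); print(r)
    cv=np.cov(bar[:,:2].T); w,V=np.linalg.eigh(cv); print("bar yaw",np.degrees(np.arctan2(V[1,1],V[0,1]))%180, np.sqrt(w))
    mr=(P[...,2]>.155)&(P[...,2]<.175)&(np.hypot(P[...,0]-.49,P[...,1]-.02)<.09)
    q=P[mr]; (cc,rr)=cv2.minEnclosingCircle((q[:,:2]*1000).astype(np.float32)); print("rim",cc,rr,np.median(q[:,2]),q.mean(0).round(4))
    # mill mask yaw hint
    v,u=np.argwhere(mr).mean(0)
    v2,u2=np.argwhere(m).mean(0)
    for (a,b) in ((u,v),(u2,v2)):
        a,b=int(a),int(b); T.append(cv2.resize(im[b-25:b+25,a-33:a+33],(396,300),interpolation=cv2.INTER_CUBIC))
save("crop1.png",np.vstack([np.hstack(T[:2]),np.hstack(T[2:])]))
E
```

```text
top disc [ 0.4213 -0.1575  0.0252] 546 bar [ 0.4218 -0.1579  0.0485] 114 0.048344532542093144
((421.6878356933594, -158.15904235839844), (12.024060249328613, 49.71883010864258), 59.813228607177734)
bar yaw 148.6710869668688 [0.00351378 0.01431688]
rim (484.8650207519531, 34.170379638671875) 35.906898498535156 0.16314751438599118 [0.4843 0.0337 0.1626]
scene disc [ 0.4283 -0.156   0.0266] 485 bar [ 0.4266 -0.1556  0.049 ] 117 0.04963776940383702
((424.72723388671875, -155.1291046142578), (11.649773597717285, 51.83717727661133), 59.11406326293945)
bar yaw 148.5651694136816 [0.0035274  0.01545929]
rim (486.41241455078125, 37.03913879394531) 37.52556228637695 0.16427752794455663 [0.4893 0.0354 0.1628]
```

View pics/crop1.png

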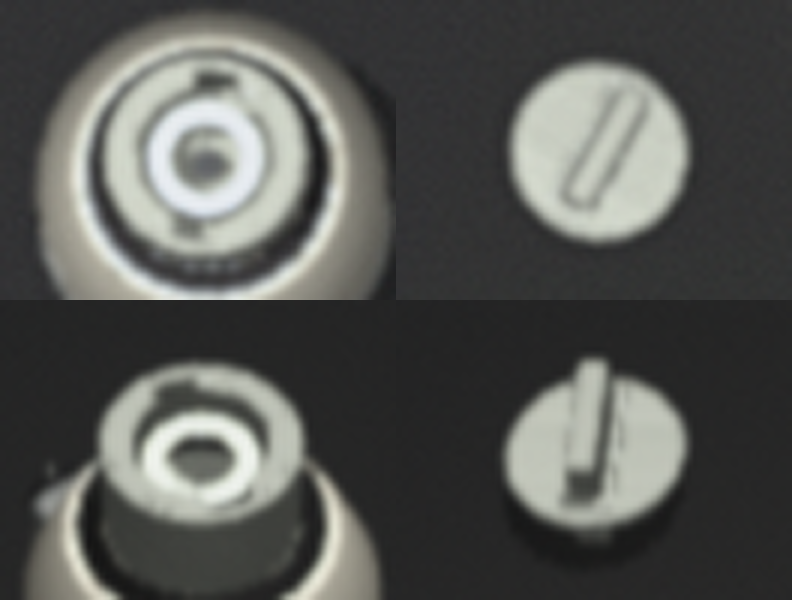

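```bash
python3 -m inch '[{"translation":[1,3,0],"twist":7},{"translation":[2.2,6,0],"twist":14},{"translation":[3.3,9,0],"twist":21},{"translation":[4.5,12,0],"twist":29},{"translation":[5.6,15,0],"twist":37},{"translation":[6.7,18,0],"twist":45},{"translation":[7.8,21,0],"twist":53},{"translation":[9,24,0],"twist":61},{"translation":[10.1,27,-1],"twist":69},{"translation":[11.2,30,-2],"twist":77},{"translation":[12.3,33,-3],"twist":85},{"translation":[13.4,36,-4],"twist":93},{"translation":[14.5,39,-6],"twist":101},{"translation":[15.6,42,-8],"twist":109},{"translation":[16.8,45,-9],"twist":117},{"translation":[18,48,-10],"twist":123},{"translation":[19,51,-11],"twist":128},{"translation":[19.8,53.2,-12],"twist":130.5},{"translation":[19.8,53.2,-13],"twist":130.5},{"translation":[19.8,53.2,-13],"twist":130.5}]' 6 60; python3 - <<'E'
from h import *
T=[]
for c in ("top","scene"):
    im,P,f=cloud(c); p=ctrl.camera_params(c); Ti=np.linalg.inv(p["T"])
    X=Ti@np.array([.4235,-.157,.06,1]); u=int(X[0]/X[2]*f+p["cx"]); v=int(X[1]/X[2]*f+p["cy"])
    T.append(cv2.resize(im[v-50:v+50,u-50:u+50],(400,400),interpolation=cv2.INTER_CUBIC))
save("a.png",np.hstack(T)); s=ctrl.sense(); print(s["q"],s["width"])
# rectify mill rim for notch angle
im,P,f=cloud("top"); p=ctrl.camera_params("top"); Ti=np.linalg.inv(p["T"])
g=np.linspace(.045,-.045,300); X,Y=np.meshgrid(g,g,indexing="ij")
Q=np.stack([X+.485,Y+.034,0*X+.163,0*X+1],-1)@Ti.T
r=cv2.remap(im,(Q[...,0]/Q[...,2]*f+p["cx"]).astype(np.float32),(Q[...,1]/Q[...,2]*f+p["cy"]).astype(np.float32),cv2.INTER_CUBIC)
gr=cv2.cvtColor(r,cv2.COLOR_RGB2GRAY)
pol=cv2.warpPolar(gr,(150,360),(150,150),150,0)   # row=angle cw in image from right
ring=pol[:,int(26/.3):int(30/.3)].mean(1)
# image: up=+x, left=+y ; image angle a (cw from right): world yaw = 270-a-... up: a=270->yaw0 ; yaw=270-a
yaw=(270-np.arange(360)+180)%360-180
o=np.argsort(yaw); print([(int(yaw[i]),int(ring[i])) for i in o if abs(yaw[i])<32 or abs(yaw[i])>148][::2])
E
```

```text
t: 2.7
eef_pos: [0.4234, -0.1568, 0.1005]
tcp_rot: [0.27, 0.963, -0.0, -0.001]
ft_force: [-0.4, -0.6, -0.2]
width: 0.06
[ 0.60405956  0.5170084  -0.45537152  2.292248    0.54512135  0.43471053
  0.72011265] 0.06026388684201487
[(-180, 184), (-178, 192), (-176, 197), (-174, 202), (-172, 202), (-170, 206), (-168, 207), (-166, 208), (-164, 209), (-162, 209), (-160, 209), (-158, 209), (-156, 208), (-154, 208), (-152, 207), (-150, 206), (-31, 198), (-29, 190), (-27, 174), (-25, 157), (-23, 139), (-21, 124), (-19, 111), (-17, 103), (-15, 97), (-13, 91), (-11, 88), (-9, 86), (-7, 83), (-5, 84), (-3, 82), (-1, 84), (1, 87), (3, 100), (5, 115), (7, 136), (9, 160), (11, 178), (13, 193), (15, 197), (17, 199), (19, 199), (21, 198), (23, 198), (25, 199), (27, 200), (29, 202), (31, 202), (150, 192), (152, 179), (154, 164), (156, 150), (158, 138), (160, 131), (162, 127), (164, 125), (166, 126), (168, 126), (170, 128), (172, 133), (174, 141), (176, 157), (178, 171)]
```

View pics/a.png

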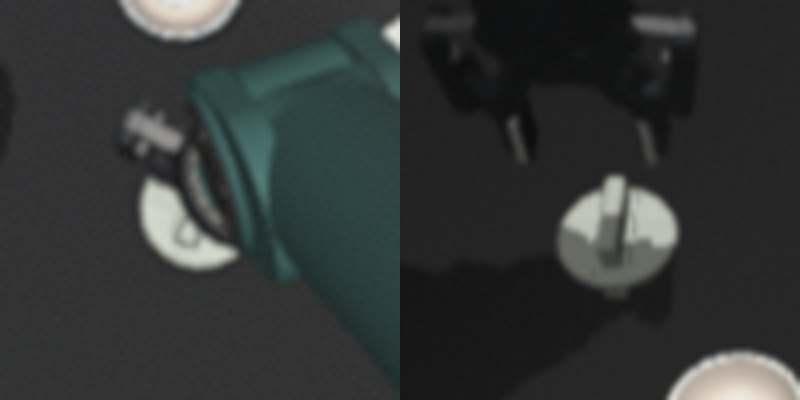

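Fingers straddle the bar in the scene view (bar around (615,215), fingers at (520,140) and (650,150)). The notch line is at a yaw of about −11.7°. Next I descend and grip.

```bash
python3 -m inch '[{"translation":[0,0,-2],"twist":0},{"translation":[0,0,-4],"twist":0},{"translation":[0,0,-6],"twist":0},{"translation":[0,0,-6.5],"twist":0},{"translation":[0,0,-7.0],"twist":0},{"translation":[0,0,-7.0],"twist":0}]'; python3 -m inch '[{"translation":[0,0,0],"twist":0},{"translation":[0,0,0],"twist":0},{"translation":[0,0,0],"twist":0},{"translation":[0,0,0],"twist":0},{"translation":[0,0,0],"twist":0},{"translation":[0,0,0],"twist":0}]' 0.6 80
```

```text
t: 3.45
eef_pos: [0.424, -0.1574, 0.0315]
tcp_rot: [0.271, 0.963, -0.0, 0.0]
ft_force: [0.4, 0.0, -0.0]
width: 0.0599
t: 4.05
eef_pos: [0.4243, -0.1569, 0.0318]
tcp_rot: [0.27, 0.963, -0.0, 0.001]
ft_force: [0.2, 0.6, 6.2]
width: 0.0102
```

```bash
python3 -m inch '[{"translation":[0,0,2],"twist":0},{"translation":[0,0,5],"twist":0},{"translation":[0,0,9],"twist":0},{"translation":[0,0,13],"twist":0},{"translation":[0,0,17],"twist":0},{"translation":[0.5,1,19],"twist":0},{"translation":[1.5,4,19],"twist":3},{"translation":[2.5,7,19],"twist":7},{"translation":[3.5,10,19],"twist":11},{"translation":[4.5,13,19],"twist":15},{"translation":[5.3,16,19],"twist":18},{"translation":[6.0,18.5,19],"twist":19.7},{"translation":[6.2,19.2,19],"twist":19.7},{"translation":[6.2,19.2,19],"twist":19.7},{"translation":[6.2,19.2,19],"twist":19.7}]'; python3 - <<'E'
from h import *
T=[]
for c in ("top","scene"):
    im,P,f=cloud(c); p=ctrl.camera_params(c); Ti=np.linalg.inv(p["T"])
    X=Ti@np.array([.4855,.0355,.19,1]); u=int(X[0]/X[2]*f+p["cx"]); v=int(X[1]/X[2]*f+p["cy"])
    T.append(cv2.resize(im[v-40:v+40,u-40:u+40],(400,400),interpolation=cv2.INTER_CUBIC))
    for l in ("lid",):
        t=ctrl.trace(c,l)
        if not t: print(c,"none");continue
        m=np.array(t[0]["mask"]); q=P[m]; q=q[~np.isnan(q[:,0])]
        print(c,t[0]["score"],m.sum(),np.nanmedian(q,0).round(4),np.percentile(q[:,2],[5,50,95]).round(3))
        mm=(np.abs(P[...,2]-.210)<.005)&(np.hypot(P[...,0]-.4855,P[...,1]-.0355)<.045); q=P[mm]
        print(mm.sum(),q.mean(0).round(4),q.min(0).round(3),q.max(0).round(3))
save("b.png",np.hstack(T)); s=ctrl.sense(); print(s["q"],s["ft_force"],s["moment"])
E
```

```text
t: 5.55
eef_pos: [0.4848, 0.0334, 0.2206]
tcp_rot: [0.102, 0.995, -0.001, -0.001]
ft_force: [0.2, -0.6, -3.0]
width: 0.0101
top none
scene 0.74 3512 [0.5199 0.0157 0.1037] [0.026 0.104 0.165]
169 [0.496  0.0263 0.2134] [ 0.452 -0.001  0.207] [0.519 0.068 0.215]
[ 0.44394974  0.39777293 -0.77574627  2.12037432  0.40053753  0.77197612
  0.77898833] [ 0.59874538  0.05544053 -2.27224465] [-0.0179953  -0.00263868  0.00408471]
```

View pics/b.png

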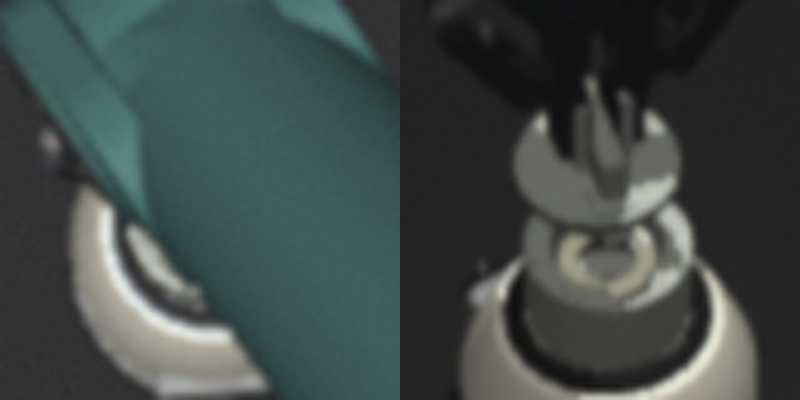

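Scene view: the lid is held level above the bowl (disc at (598,165), rim at (608,245)). I go down gently and watch the forces.

```bash
python3 -m inch '[{"translation":[0,0,-0.6],"twist":0},{"translation":[0,0,-1.2],"twist":0},{"translation":[0,0,-1.7],"twist":0},{"translation":[0,0,-2.0],"twist":0},{"translation":[0,0,-2.0],"twist":0},{"translation":[0,0,-2.0],"twist":0}]'; python3 -m inch '[{"translation":[0,0,-0.15],"twist":0},{"translation":[0,0,-0.3],"twist":0},{"translation":[0,0,-0.45],"twist":0},{"translation":[0,0,-0.45],"twist":0}]';  python3 -m inch '[{"translation":[0,0,-0.1],"twist":0},{"translation":[0,0,-0.2],"twist":0},{"translation":[0,0,-0.3],"twist":0},{"translation":[0,0,-0.3],"twist":0}]'
```

```text
t: 6.35
eef_pos: [0.4859, 0.0352, 0.2012]
tcp_rot: [0.101, 0.995, 0.0, -0.0]
ft_force: [0.2, -0.2, -1.8]
width: 0.0102
t: 6.75
eef_pos: [0.4857, 0.035, 0.1966]
tcp_rot: [0.101, 0.995, -0.0, -0.0]
ft_force: [-0.5, -0.1, -1.4]
width: 0.0104
t: 7.15
eef_pos: [0.4857, 0.0351, 0.1937]
tcp_rot: [0.101, 0.995, -0.0, -0.0]
ft_force: [-0.8, -0.0, -3.0]
width: 0.0103
```

```bash
python3 -m inch '[{"translation":[0,0,-0.1],"twist":0},{"translation":[0,0,-0.2],"twist":0},{"translation":[0,0,-0.2],"twist":0}]';  python3 -m inch '[{"translation":[0,0,-0.1],"twist":0},{"translation":[0,0,-0.2],"twist":0},{"translation":[0,0,-0.2],"twist":0}]'
```

```text
t: 7.45
eef_pos: [0.4859, 0.0351, 0.1917]
tcp_rot: [0.101, 0.995, 0.0, -0.0]
ft_force: [-0.2, 0.2, -2.0]
width: 0.0101
t: 7.75
eef_pos: [0.486, 0.0353, 0.1897]
tcp_rot: [0.101, 0.995, 0.0, 0.0]
ft_force: [0.1, 1.9, -2.9]
width: 0.0102
```

```bash
python3 -m inch '[{"translation":[0,0,-0.1],"twist":0},{"translation":[0,0,-0.15],"twist":0},{"translation":[0,0,-0.15],"twist":0}]';  python3 -m inch '[{"translation":[0,0,-0.1],"twist":0},{"translation":[0,0,-0.15],"twist":0},{"translation":[0,0,-0.15],"twist":0}]'
```

```text
t: 8.05
eef_pos: [0.486, 0.0353, 0.1883]
tcp_rot: [0.101, 0.995, 0.0, 0.0]
ft_force: [-0.4, 1.8, -2.4]
width: 0.0096
t: 8.35
eef_pos: [0.4861, 0.0353, 0.1871]
tcp_rot: [0.101, 0.995, 0.0, 0.0]
ft_force: [-0.4, 1.5, 1.7]
width: 0.0101
```

Force rose only at about −9.5 mm, which suggests the lugs are in the notches and touching the seal. I press further and check the force slope.

```bash
python3 -m inch '[{"translation":[0,0.03,-0.1],"twist":0},{"translation":[0,0.05,-0.15],"twist":0},{"translation":[0,0.05,-0.15],"twist":0}]';  python3 -m inch '[{"translation":[0,0,-0.1],"twist":0},{"translation":[0,0,-0.2],"twist":0},{"translation":[0,0,-0.2],"twist":0}]'
```

```text
t: 8.65
eef_pos: [0.4861, 0.0354, 0.1855]
tcp_rot: [0.101, 0.995, -0.0, 0.0]
ft_force: [-0.7, 0.4, 4.6]
width: 0.0099
t: 8.95
eef_pos: [0.4861, 0.0355, 0.1836]
tcp_rot: [0.102, 0.995, -0.0, 0.0]
ft_force: [-1.3, -0.6, 6.4]
width: 0.0103
```

```bash
python3 -m inch '[{"translation":[0,0,-0.1],"twist":0},{"translation":[0,0,-0.2],"twist":0},{"translation":[0,0,-0.3],"twist":0},{"translation":[0,0,-0.3],"twist":0}]';  python3 -m inch '[{"translation":[0,0,-0.1],"twist":0},{"translation":[0,0,-0.1],"twist":0}]'
```

```text
t: 9.35
eef_pos: [0.4861, 0.0355, 0.1809]
tcp_rot: [0.102, 0.995, -0.0, 0.0]
ft_force: [-2.4, -0.7, 10.2]
width: 0.0099
t: 9.55
eef_pos: [0.4862, 0.0355, 0.1801]
tcp_rot: [0.102, 0.995, -0.001, 0.0]
ft_force: [-1.1, -0.1, 11.2]
width: 0.0099
```

```bash
python3 -m inch '[{"translation":[0,0,-0.05],"twist":0},{"translation":[0,0,-0.05],"twist":-2},{"translation":[0,0,-0.05],"twist":-4},{"translation":[0,0,-0.05],"twist":-6},{"translation":[0,0,-0.05],"twist":-8},{"translation":[0,0,-0.05],"twist":-10},{"translation":[0,0,-0.05],"twist":-10}]'; python3 -c "
from h import *
s=ctrl.sense();print(s['moment'],s['ft_force'])"
```

```text
t: 10.25
eef_pos: [0.4873, 0.0357, 0.1801]
tcp_rot: [0.188, 0.982, -0.0, 0.001]
ft_force: [-0.9, -1.2, 11.2]
width: 0.01
[-0.27396084  0.35887706  0.0286679 ] [-0.85047229 -1.16286008 11.19850282]
```

```bash
python3 -m inch '[{"translation":[0,0,0],"twist":-3},{"translation":[0,0,0],"twist":-6},{"translation":[0,0,0],"twist":-9},{"translation":[0,0,0],"twist":-12},{"translation":[0,0,0],"twist":-15},{"translation":[0,0,0],"twist":-15}]'; python3 -c "
from h import *
s=ctrl.sense();print(s['moment'],s['ft_force'])"
```

```text
t: 10.85
eef_pos: [0.488, 0.0357, 0.1802]
tcp_rot: [0.315, 0.949, 0.0, 0.002]
ft_force: [0.3, -1.2, 11.7]
width: 0.01
[-0.23754833  0.16489358 -0.0395088 ] [ 0.26675825 -1.15086859 11.69507847]
```

```bash
python3 -m inch '[{"translation":[0,0,0],"twist":-4},{"translation":[0,0,0],"twist":-8},{"translation":[0,0,0],"twist":-12},{"translation":[0,0,0],"twist":-16},{"translation":[0,0,0],"twist":-20},{"translation":[0,0,0],"twist":-20}]'; python3 -c "
from h import *
s=ctrl.sense();print(s['moment'],s['ft_force'])"; python3 -m inch '[{"translation":[0,0,0],"twist":-4},{"translation":[0,0,0],"twist":-8},{"translation":[0,0,0],"twist":-12},{"translation":[0,0,0],"twist":-16},{"translation":[0,0,0],"twist":-20},{"translation":[0,0,0],"twist":-20}]'; python3 -c "
from h import *
s=ctrl.sense();print(s['moment'],s['ft_force'])"
```

```text
t: 11.45
eef_pos: [0.4882, 0.0354, 0.1803]
tcp_rot: [0.475, 0.88, 0.001, 0.002]
ft_force: [0.4, -0.5, 11.2]
width: 0.0104
[-0.29306354  0.07927172  0.0058724 ] [ 0.44579352 -0.49970059 11.17574082]
t: 12.05
eef_pos: [0.4881, 0.0353, 0.1803]
tcp_rot: [0.621, 0.784, 0.001, 0.002]
ft_force: [0.7, -0.6, 11.3]
width: 0.0102
[-0.41464277  0.16528128  0.01261718] [ 0.72292023 -0.55508978 11.30661126]
```

```bash
for i in 1; do python3 -m inch '[{"translation":[0,0,0],"twist":-1.5},{"translation":[0,0,0],"twist":-3},{"translation":[0,0,0],"twist":-4.5},{"translation":[0,0,0],"twist":-6},{"translation":[0,0,0],"twist":-6}]'; python3 -c "
from h import *
s=ctrl.sense();print(s['moment'],s['ft_force'])"; python3 -m inch '[{"translation":[0,0,0],"twist":-1.5},{"translation":[0,0,0],"twist":-3},{"translation":[0,0,0],"twist":-3}]'; python3 -c "
from h import *
s=ctrl.sense();print(s['moment'],s['ft_force'])"; done
```

```text
t: 12.55
eef_pos: [0.488, 0.0352, 0.1802]
tcp_rot: [0.661, 0.751, 0.001, 0.002]
ft_force: [0.0, -1.8, 10.9]
width: 0.0101
[-0.27728191  0.10464453  0.01793821] [ 0.03329693 -1.81149406 10.89283204]
t: 12.85
eef_pos: [0.488, 0.0352, 0.1802]
tcp_rot: [0.68, 0.733, 0.001, 0.002]
ft_force: [-0.3, -0.9, 11.4]
width: 0.0099
[-0.36282529  0.15176788  0.08299267] [-0.33798617 -0.87695852 11.3920205 ]
```

```bash
for i in 1; do python3 -m inch '[{"translation":[0,0,0],"twist":-1},{"translation":[0,0,0],"twist":-2},{"translation":[0,0,0],"twist":-2}]'; python3 -c "
from h import *
s=ctrl.sense();print(s['moment'],s['ft_force'])"; python3 -m inch '[{"translation":[0,0,0],"twist":-1},{"translation":[0,0,0],"twist":-2},{"translation":[0,0,0],"twist":-2}]'; python3 -c "
from h import *
s=ctrl.sense();print(s['moment'],s['ft_force'])"; done
```

```text
t: 13.15
eef_pos: [0.4878, 0.0353, 0.1802]
tcp_rot: [0.692, 0.722, 0.001, 0.002]
ft_force: [-1.0, -1.3, 11.1]
width: 0.0102
[-0.28747083  0.20393709  0.15630647] [-1.03347842 -1.33215904 11.13870613]
t: 13.45
eef_pos: [0.4872, 0.0354, 0.1802]
tcp_rot: [0.704, 0.71, 0.001, 0.001]
ft_force: [-1.5, -1.2, 12.2]
width: 0.0099
[-0.22731904  0.38784319  0.34584422] [-1.48464052 -1.22742316 12.17976973]
```

```bash
python3 -m inch '[{"translation":[0,0,0],"twist":-1},{"translation":[0,0,0],"twist":-1.5},{"translation":[0,0,0],"twist":-1.5}]'; python3 -c "
from h import *
s=ctrl.sense();print(s['moment'],s['ft_force'])"; python3 -m inch '[{"translation":[0,0,0.1],"twist":0.5},{"translation":[0,0,0.2],"twist":1},{"translation":[0,0,0.3],"twist":1},{"translation":[0,0,0.3],"twist":1}]'; python3 -c "
from h import *
s=ctrl.sense();print(s['moment'],s['ft_force'])"
```

```text
t: 13.75
eef_pos: [0.4872, 0.0354, 0.1802]
tcp_rot: [0.712, 0.702, 0.0, 0.002]
ft_force: [-1.6, -2.1, 12.6]
width: 0.0099
[-0.2996211   0.43090943  0.84829513] [-1.64904999 -2.11906933 12.60019469]
t: 14.15
eef_pos: [0.487, 0.0354, 0.1819]
tcp_rot: [0.708, 0.706, 0.001, 0.001]
ft_force: [4.8, -1.3, -1.6]
width: 0.0099
[-0.27552791 -0.78130087  0.51464776] [ 4.75362892 -1.30686737 -1.58216169]
```

```bash
python3 -m inch '[{"translation":[0,0,0],"twist":0.7},{"translation":[0,0,0],"twist":1.5},{"translation":[0,0,0],"twist":1.5}]'; python3 -c "
from h import *
s=ctrl.sense();print(s['moment'],s['ft_force'])"; python3 -m inch '[{"translation":[0,0,0],"twist":0.7},{"translation":[0,0,0],"twist":1.5},{"translation":[0,0,0],"twist":1.5}]'; python3 -c "
from h import *
s=ctrl.sense();print(s['moment'],s['ft_force'])"
```

```text
t: 14.45
eef_pos: [0.4869, 0.0355, 0.1826]
tcp_rot: [0.699, 0.715, 0.001, 0.001]
ft_force: [2.8, -1.2, 6.3]
width: 0.0097
[-0.38464453 -0.55768406  0.10027505] [ 2.76198865 -1.21415313  6.28457685]
t: 14.75
eef_pos: [0.4866, 0.0358, 0.1828]
tcp_rot: [0.69, 0.724, 0.001, 0.0]
ft_force: [2.1, -0.7, 7.4]
width: 0.01
[-0.22834607 -0.3581821  -0.01838055] [ 2.05074529 -0.70839854  7.39744442]
```

The force is now 7.4 N, a seal compression of about 4.3 mm (origin about −13.8 mm), so the lugs have risen into the catch. I raise slightly, then check with a back-twist before letting go.

```bash
python3 -m inch '[{"translation":[0,0,0.05],"twist":0},{"translation":[0,0,0.1],"twist":0},{"translation":[0,0,0.1],"twist":0}]'; python3 -c "
from h import *
s=ctrl.sense();print(s['moment'],s['ft_force'])"; python3 -m inch '[{"translation":[0,0,0],"twist":1},{"translation":[0,0,0],"twist":2},{"translation":[0,0,0],"twist":3},{"translation":[0,0,0],"twist":3}]'; python3 -c "
from h import *
s=ctrl.sense();print(s['moment'],s['ft_force'])"
```

```text
t: 15.05
eef_pos: [0.4866, 0.0358, 0.1833]
tcp_rot: [0.69, 0.724, 0.001, 0.0]
ft_force: [3.2, -1.1, 3.6]
width: 0.0103
[-0.16547058 -0.71112047 -0.01734447] [ 3.18939844 -1.05240856  3.62342808]
t: 15.45
eef_pos: [0.486, 0.0361, 0.1832]
tcp_rot: [0.67, 0.742, 0.0, -0.0]
ft_force: [1.7, 0.6, 6.7]
width: 0.0097
[-0.00261234 -0.38514809 -0.01330117] [1.66489379 0.55912467 6.68276566]
```

```bash
python3 -m inch '[{"translation":[0,0,0],"twist":1},{"translation":[0,0,0],"twist":2},{"translation":[0,0,0],"twist":2}]'; python3 -c "
from h import *
s=ctrl.sense();print(s['moment'],s['ft_force'])"; python3 -m inch '[{"translation":[0,0,0],"twist":1},{"translation":[0,0,0],"twist":2},{"translation":[0,0,0],"twist":2}]'; python3 -c "
from h import *
s=ctrl.sense();print(s['moment'],s['ft_force'])"
```

```text
t: 15.75
eef_pos: [0.4858, 0.0362, 0.1832]
tcp_rot: [0.657, 0.754, 0.0, -0.0]
ft_force: [1.4, -0.2, 6.7]
width: 0.01
[ 0.11436144 -0.2849772  -0.06294667] [ 1.35583628 -0.20486453  6.66452592]
t: 16.05
eef_pos: [0.4863, 0.0364, 0.1832]
tcp_rot: [0.644, 0.765, 0.001, -0.0]
ft_force: [3.0, 0.8, 6.2]
width: 0.0099
[ 0.10224718 -0.5650548  -0.12688987] [2.99573181 0.79613521 6.21817198]
```

Back-twist meets resistance at −80°, and the stop is at about −88°: that 8° of play matches the catch pocket. I return to mid-pocket, let go and rise.

```bash
python3 -m inch '[{"translation":[0,0,0],"twist":-2},{"translation":[0,0,0],"twist":-4.5},{"translation":[0,0,0.05],"twist":-4.5},{"translation":[0,0,0.05],"twist":-4.5}]'; python3 -m inch '[{"translation":[0,0,0],"twist":0},{"translation":[0,0,0],"twist":0},{"translation":[0,0,0],"twist":0},{"translation":[0,0,0],"twist":0},{"translation":[0,0,0],"twist":0}]' 5; python3 -m inch '[{"translation":[0,0,1],"twist":0},{"translation":[0,0,3],"twist":0},{"translation":[0,0,6],"twist":0},{"translation":[0,0,10],"twist":0},{"translation":[0,-4,13],"twist":0},{"translation":[0,-8,13],"twist":0},{"translation":[0,-12,13],"twist":0},{"translation":[0,-16,13],"twist":0},{"translation":[0,-20,13],"twist":0},{"translation":[0,-24,13],"twist":0},{"translation":[0,-27,13],"twist":0},{"translation":[0,-27,13],"twist":0}]'; python3 - <<'E'
from h import *
T=[]
for c in ("top","scene"):
    im,P,f=cloud(c); p=ctrl.camera_params(c); Ti=np.linalg.inv(p["T"])
    X=Ti@np.array([.4855,.0355,.165,1]); u=int(X[0]/X[2]*f+p["cx"]); v=int(X[1]/X[2]*f+p["cy"])
    T.append(cv2.resize(im[v-40:v+40,u-40:u+40],(400,400),interpolation=cv2.INTER_CUBIC))
    r=np.hypot(P[...,0]-.4855,P[...,1]-.0355)
    d=P[(r<.03)&(P[...,2]>.165)&(P[...,2]<.185)]; b=P[(r<.03)&(P[...,2]>.193)&(P[...,2]<.21)]
    print(c,"disc",np.median(d[:,2]),"bar",np.median(b[:,2]) if len(b) else None,len(b))
    w,V=np.linalg.eigh(np.cov(b[:,:2].T)); print("bar yaw",np.degrees(np.arctan2(V[1,1],V[0,1]))%180-180)
save("d.png",np.hstack(T))
E
```

```text
t: 16.45
eef_pos: [0.4858, 0.036, 0.1833]
tcp_rot: [0.673, 0.74, 0.0, -0.0]
ft_force: [2.3, 0.6, 2.9]
width: 0.01
t: 16.95
eef_pos: [0.4853, 0.0354, 0.1831]
tcp_rot: [0.673, 0.739, -0.0, -0.0]
ft_force: [0.1, -0.2, 0.6]
width: 0.0502
t: 18.15
eef_pos: [0.4849, -0.2402, 0.3139]
tcp_rot: [0.676, 0.736, -0.001, 0.001]
ft_force: [0.0, 0.7, -1.2]
width: 0.0498
top disc 0.17687912417756158 bar 0.19973767977192747 145
bar yaw -84.54925923851609
scene disc 0.17889564693140053 bar 0.20074328538535097 156
bar yaw -85.62786120085524
```

View pics/d.png

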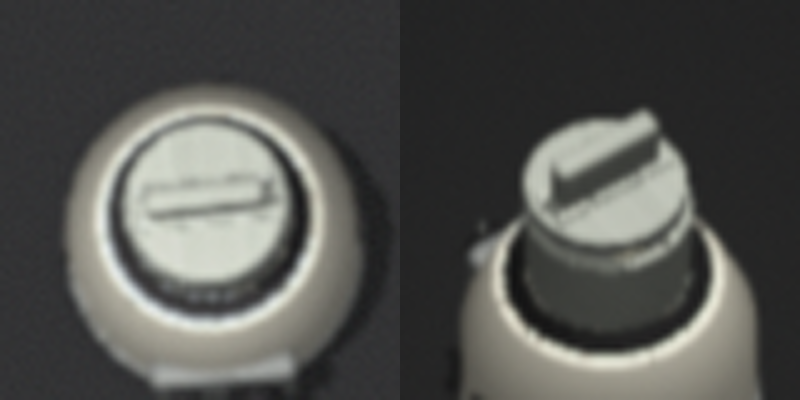

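The lid sits level with the bar turned to −85°. The disc top is at 0.177–0.179 m (0.1775 expected when locked) and nothing touches it, so I hand in.

```bash
python3 -c "
from cell import ctrl
print(ctrl.sign_off())"
```

```text
the job is handed in; nothing more can be done
None
```

The lid is on the mill, locked in its catch and released, and I handed the job in after about 18 s of robot time.

- **What I did:** I took the lid by its bar and lowered it at the notch angle seen from above. Both lugs dropped in first time, with the seal felt at about −9.5 mm. I pressed about 7 mm, twisted clockwise to the stop and let it rise into the catch.
- **Forces:** Readings were taken at the end of each move. The downward push was at most about 15 N. The largest moment against the stop was 0.85 N·m, roughly 30 N at the lugs.
- **One hitch:** Pressed against the stop, the lid first rose only part way. Easing the twist back a few degrees let it come up fully.
- **Last checks:** A back-twist met resistance about 8° from the stop, matching the pocket's play. After release the disc top measured 0.177 m and 0.179 m from the two cameras, against 0.1775 m expected when locked. The bar yaw was −85°, and the gripper was clear of everything.
- **Not checked:** I did not measure the other objects again; the gripper was only near the lid and the mill.

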